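Clamp the glued coaster at the tea corner

ROBOT

A 7-joint arm with a two-finger parallel gripper is mounted at the origin on the work surface. World frame = base frame: x ahead of the robot, y to its left, z up, the work surface at z = 0. Lengths are in m, angles in rad, forces in N, time in s.
With the tool pointing down it reaches from about 0.4 to 0.85 m from the base axis. Payload 10.4 kg.
Tool frame: the origin (TCP) lies at the very end of the fingers, on their centre line; the grasp point (between the pads) lies manip.hold_point_z behind it (manip.hold_point_z is the distance from the TCP to the grasp point, in m); z points along the fingers, x is the direction in which the jaws open and shut, and the axes are right-handed (so a half turn about z gives the same grasp; the last joint's range is limited). The gripper opens to 85 mm and grips with 20 to 120 N. Pads are 22 mm wide; open, the fingers measure 114 mm over their backs; the gripper's body (76 mm by 85 mm) begins 54 mm behind the grasp point. The pads swing forward as they close: fully open they stand 13 mm farther back than shut.
Start: joints at [-1.351, 0.332, -0.065, 1.46, 0.022, 1.35, -0.088], TCP at [0.15, 0.607, 0.231] pointing down, gripper open.
Joint ranges: [-2.6, 2.6], [-0.5, 2.12], [-1.47, 1.34], [0.16, 2.42], [-1.27, 4.41], [0.06, 2.06], [-2.6, 2.6]. Speed limits (rad/s): [2.22, 2.22, 2.79, 2.79, 3.14, 3.14, 3.14].

INTERFACE

Orientations are given as a unit quaternion [x, y, z, w].
In Python, from workcell import readout, camera, camera_info, manip gives the robot as it stands.
- The arm moves only by the tool play_rows, never from a script. Its argument "rows" is a list of rows, each a list of 3 entries, a list of its own where there are three numbers: the shift along the world's x, y, z in mm, then the turn, a rotation vector about the world's x, y, z in degrees, then the finger opening in mm, from 0 to 85.4. In form: [[[tx, ty, tz], [rx, ry, rz], fingers], ...]. A call has 1 to 12 rows; each row shifts and turns the commanded pose from where the row before left it; what a row does not reach is not made up. A row lasts 1/8 s, in which the tool goes at most 62.5 mm and 10.7 degrees, less where a joint would pass 70% of its speed; a pose out of reach is approached as far as the arm can. A call with a gripper value outside its range is refused whole. The fingers move at their own pace and stop on an object; "force" is the grip in N (left out, the last holds). Time passes only in rows, so rows that do not move let the fingers close. It gives the time, the measured TCP pose, the force and the opening at its end, in the units of the state.
- readout.get_obs(): the state, without advancing time (a new reading comes with each control period).
- camera(name): name is "scene" or "top" or "wrist"; returns the picture (400x640x3 uint8, blue, green, red); there is no depth.
- camera_info(name): a dict with "fx", "fy", "cx", "cy" (pixels), "world_from_camera" (4x4, takes a point from camera to world coordinates). Camera axes: x right, y up, looking along -z (the intrinsics and any distortion apply to the point x, -y, -z); pixel columns grow to the right and rows downward; lengths in m; the calibration is good to about 2 mm. A picture is of the moment at which its call begins: read the wrist's pose just before it. camera_info takes no time and is no camera call; for the wrist camera it gives the pose at the moment of the call.
- manip.hand_in(): hands the job in, once; it reports no verdict.
The state is a dict: "clock": time; "joint_pos": joint angles; "joint_velocities": joint speeds; "tau": joint torques, N m; "position": TCP position; "ee_rot": TCP orientation; "ft_force": force on the tool from outside, world axes, zero at the start; "torque": the same for the moment, N m; "grip_width": opening from 0.0 (shut) to 1.0 (fully open).
Only numpy, scipy, OpenCV 4.12 (cv2) and the standard library are available. Lean on these libraries where they do the work, as an engineer would, in place of code of your own. Each camera call takes 0.05 s, during which the arm holds its last target.

TASK

The cracked wooden coaster has just been glued and lies ready on one of the two plywood clamping boards. Push that board's blue toggle-clamp handle all the way down, past its over-centre point so that it stays locked down and the rubber pad holds the coaster, without shifting the coaster. Leave the other clamp, the one over the green sugar-tin lid, open as it is.

Things in the scene. Friction and masses are not known exactly. Their poses are not given: they have to be found in the camera images.
- clamp_handle (a joint): Handle angle (rad) of the toggle clamp on the coaster's board: 0 = open, handle 0.95 (54 deg) above level; grows going down; 0.82 = dead centre; 0.95 = stop, handle level. Starts 0 to 0.1. Friction holds it where left; just before dead centre the sprung pad resists (about 5 N, 70 mm from the pivot), beyond it the spring pulls it to the stop. The opposite steel arm swings down on the coaster.
- clamp_grip (a point): Centre line of that clamp's blue handle, 90 mm from its pivot, a level pin 56 mm above the table. The grip is a bar 20 mm wide, 16 thick, from 45 to 140 mm from the pivot. +x: along the handle to the pivot; y: parallel to the pin; z: out of the upper face, to push down on. Steel cheeks reach 15 mm from the pivot towards the grip, 66 mm high; the raised arm beyond the pivot ends about 140 mm high.
- coaster: Round wooden coaster, 90 mm across, 10 mm thick, loose on a plywood board (210 x 130 x 18 mm) under the raised rubber pad; origin: centre of its underside, 18 mm above the table, z up. Its centre is 125 mm from the handle's pivot, on the side away from the grip. A stack of three such coasters elsewhere is not part of the job.
- spare_handle (a joint): Handle angle (rad) of the other, identical clamp, whose board carries the green tin lid (86 mm across). Same meaning as clamp_handle; starts 0 to 0.1 and must stay open. Its grip is more than 0.1 m from the other grip; either board may be the left or the right one.

How it is judged:
By the outcome, as a careful person would: the job done as asked, in the order asked, and still so for the second after the job is handed in, with the robot touching nothing.
It also fails if it takes over 32 s, if anything falls off the work surface, if the arm or the gripper's body presses on something with over 40 N, if the wrist force passes 120 N, or if a joint passes its speed limit or range.

## Working session

There is one attempt and no reset: what is moved stays moved. The work goes in short steps, Python scripts to look and compute and a tool call to move; the robot and the scene stay as the last step left them, time stands still between calls to the robot, and variables do not carry over. Pictures are saved under pics/ and viewed, and the job is handed in when it is done.

Besides the shell and the picture viewer there is one more tool, called after "Call:" by a JSON object that holds its "op" and its "data", one argument or row to a line. play_rows: Moves the arm, as the interface text tells. Its arguments: {"type":"object","properties":{"rows":{"type":"array"},"force":{"type":"number"}},"required":["rows"]}

```bash
mkdir -p pics; python3 - <<'E'
from workcell import readout,camera,camera_info,manip
import cv2
o=readout.get_obs();print(o, manip.hold_point_z)
for n in("scene","top"):
    cv2.imwrite(f"pics/{n}1.png",camera(n));print(n,camera_info(n))
E
```

```text
{'clock': 0.0, 'joint_pos': array([-1.35055085,  0.33286994, -0.06467228,  1.46096832,  0.02161154,
        1.34987983, -0.08850063]), 'joint_velocities': array([-0.00062793,  0.00095221,  0.00098722,  0.00012543,  0.00015499,
       -0.00181109,  0.00090683]), 'tau': array([-9.88076658e-05, -6.25455093e+01,  4.91692638e-02, -3.91594934e+01,
        1.62943115e-02,  9.94030503e-03, -6.79588695e-06]), 'position': array([0.15022485, 0.60628565, 0.23050417]), 'ee_rot': array([ 7.87549237e-01,  6.16251319e-01, -5.35182289e-04,  4.73998208e-04]), 'ft_force': array([0.21826937, 0.22744367, 0.3524616 ]), 'torque': array([-0.04309973,  0.00199069, -0.04737677]), 'grip_width': 1.0038027214028737} 0.0187
scene {'fx': 364.14746330222476, 'fy': 364.14746330222476, 'cx': 323.7458749123279, 'cy': 201.36903659099025, 'world_from_camera': array([[ 0.63869985, -0.49046696,  0.59287829,  1.06290989],
       [ 0.76943671,  0.41256277, -0.48760548, -0.40357267],
       [-0.00544514,  0.76761587,  0.64088707,  0.56717866],
       [ 0.        ,  0.        ,  0.        ,  1.        ]])}
top {'fx': 413.0191606893594, 'fy': 413.0191606893594, 'cx': 322.50912680029313, 'cy': 193.84389288954, 'world_from_camera': array([[ 0.01041814,  0.99097678, -0.13362813,  0.48421876],
       [-0.99974048,  0.01303004,  0.01868648, -0.02959655],
       [ 0.02025904,  0.13339877,  0.99085536,  1.09910197],
       [ 0.        ,  0.        ,  0.        ,  1.        ]])}
```

View pics/scene1.png

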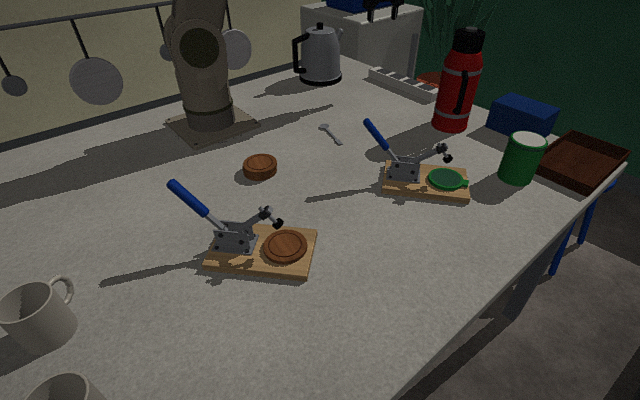

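View pics/top1.png

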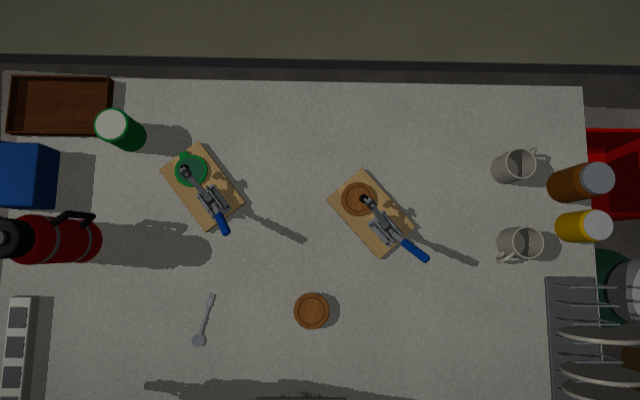

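The coaster's board is the one at about (370,215) in the top view, with its handle tip near (425,258). The green lid's board is at about (205,190). I'll enlarge the crops next.

```bash
python3 - <<'E'
import cv2
t=cv2.imread("pics/top1.png")[155:275,310:450];cv2.imwrite("pics/topc.png",cv2.resize(t,None,fx=5,fy=5,interpolation=cv2.INTER_CUBIC)[:600,:800])
t=cv2.imread("pics/scene1.png")[170:290,160:330];cv2.imwrite("pics/scenec.png",cv2.resize(t,None,fx=4.7,fy=4.7,interpolation=cv2.INTER_CUBIC))
E
```

```text
(no output)
```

View pics/topc.png

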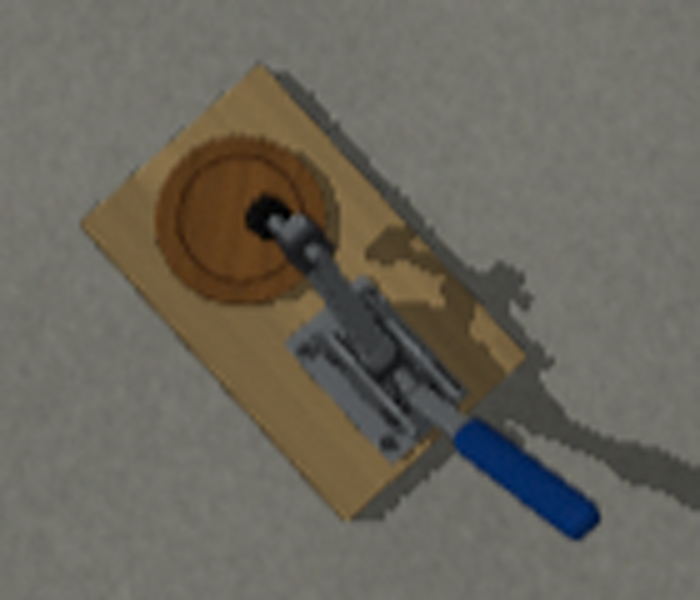

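View pics/scenec.png

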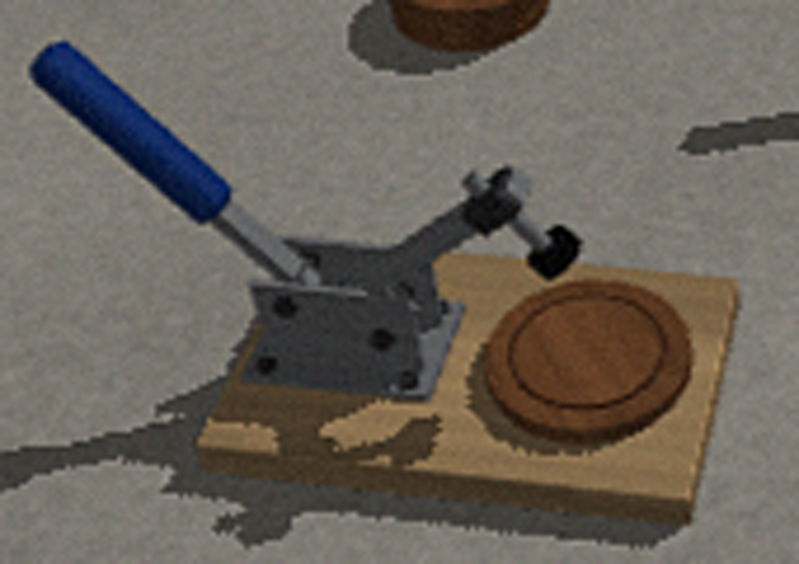

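The top crop shows the board corners at (262,63), (82,225), (348,520) and (523,355), the coaster centre at about (245,220), and the grip running from (468,437) to (588,522). In the scene crop the grip runs from (207,200) to (55,62).

```bash
cat > h.py <<'E'
import numpy as np
from workcell import camera_info
def ray(n,p,ci=None):
    c=ci or camera_info(n);M=c["world_from_camera"]
    d=np.array([(p[0]-c["cx"])/c["fx"],-(p[1]-c["cy"])/c["fy"],-1]);return M[:3,3],M[:3,:3]@d
def onz(n,p,z):
    o,d=ray(n,p);return o+d*(z-o[2])/d[2]
def tri(a,b):
    o1,d1=ray("top",a);o2,d2=ray("scene",b)
    s=np.linalg.lstsq(np.c_[d1,-d2],o2-o1,rcond=None)[0];p,q=o1+s[0]*d1,o2+s[1]*d2
    return (p+q)/2,np.linalg.norm(p-q)
T=lambda x,y:(x/5+310-.4,y/5+155-.4)
S=lambda x,y:(x/4.7+160-.4,y/4.7+170-.4)
E
python3 - <<'E'
from h import *
np.set_printoptions(precision=4,suppress=True)
C=[onz("top",T(*p),.018) for p in[(262,63),(82,225),(348,520),(523,355)]]
for i in range(4):print(C[i],np.linalg.norm(C[i]-C[i-1]))
u=((C[2]-C[1])+(C[3]-C[0]));u/=np.linalg.norm(u);print("dir to grip",u,np.degrees(np.arctan2(u[1],u[0])))
c=onz("top",T(243,220),.028);c2=onz("scene",S(588,358),.028);print("coaster",c,c2)
piv=(c+c2)/2+.125*u;piv[2]=.056;print("pivot",piv)
for a,b in[((468,437),(207,200)),((588,522),(55,62))]:
    p,e=tri(T(*a),S(*b));v=p-piv;print(p,e,"along",v@u,"lat",v@[-u[1],u[0],0],"h",v[2],"r",np.linalg.norm(v),"ang",np.degrees(np.arctan2(v[2],v@u)))
E
```

```text
[ 0.7032 -0.1547  0.018 ] 0.2062456188318452
[ 0.6148 -0.0594  0.018 ] 0.12999347345803428
[ 0.4625 -0.1988  0.018 ] 0.20657492487422227
[ 0.549  -0.2917  0.018 ] 0.12697002129605944
dir to grip [-0.7425 -0.6698  0.    ] -137.9474931817002
coaster [ 0.6173 -0.1434  0.028 ] [ 0.621  -0.1429  0.028 ]
pivot [ 0.5263 -0.2269  0.056 ]
[ 0.504  -0.2457  0.0979] 0.0017690327055858682 along 0.02922240453918158 lat -0.001011187338909764 h 0.041864326722262195 r 0.05106459907601614 ang 55.083942774722146
[ 0.4667 -0.281   0.165 ] 0.0061892014641437045 along 0.08049330389214954 lat 0.00024958384266863143 h 0.10902498785405265 r 0.13552004368411627 ang 53.56149519872923
```

The measurements agree with the given sizes: grip ends at r≈51 and 136 mm, angle about 54°, and almost no lateral offset. I'll work out the moves: closed fingers, pad width along the handle, and the fingertip's outer corner pushing near r=100 mm.

```bash
python3 - <<'E'
from h import *
np.set_printoptions(precision=0,suppress=True)
u=np.array([-.7425,-.6698]);pv=np.array([526.3,-226.9])
def tcp(th,r=100,gap=0,w=11):
    a=r*np.cos(th)-(8+gap)*np.sin(th)-w;h=56+r*np.sin(th)+(8+gap)*np.cos(th);return np.r_[pv+u*a,h]
pre=tcp(.95,gap=15);hov=pre.copy();hov[2]=280
print("pre",pre)
A=np.array([150.2,606.3]);ra,aa=np.hypot(*A),np.arctan2(A[1],A[0]);rb,ab=np.hypot(*hov[:2]),np.arctan2(hov[1],hov[0])
prev=A;cur=A.copy()
for i in range(1,21):
    s=i/20;r=ra+(rb-ra)*s;a=aa+(ab-aa)*s;p=r*np.array([np.cos(a),np.sin(a)]);d=np.round(p-cur);cur=cur+d;print(i,d,end=" ")
print(hov,cur)
prev=pre
for q in np.arange(0,.96,.05):
    p=tcp(.95-q);print(round(q,2),p,p-prev);prev=p
E
```

```text
pre [ 505. -246.  151.]
1 [ 52. -19.] 2 [ 50. -23.] 3 [ 48. -27.] 4 [ 45. -32.] 5 [ 42. -35.] 6 [ 38. -38.] 7 [ 34. -42.] 8 [ 30. -44.] 9 [ 26. -47.] 10 [ 22. -48.] 11 [ 17. -50.] 12 [ 13. -51.] 13 [  8. -51.] 14 [  4. -52.] 15 [ -2. -52.] 16 [ -5. -51.] 17 [-11. -50.] 18 [-14. -49.] 19 [-19. -46.] 20 [-23. -45.] [ 505. -246.  280.] [ 505. -246.]
0.0 [ 496. -254.  142.] [-9. -8. -9.]
0.05 [ 493. -257.  139.] [-3. -3. -3.]
0.1 [ 490. -260.  136.] [-3. -3. -3.]
0.15 [ 487. -262.  133.] [-3. -3. -3.]
0.2 [ 484. -265.  130.] [-3. -3. -3.]
0.25 [ 482. -267.  127.] [-3. -2. -3.]
0.3 [ 479. -270.  123.] [-3. -2. -4.]
0.35 [ 477. -272.  119.] [-2. -2. -4.]
0.4 [ 474. -274.  115.] [-2. -2. -4.]
0.45 [ 472. -276.  111.] [-2. -2. -4.]
0.5 [ 470. -278.  107.] [-2. -2. -4.]
0.55 [ 468. -279.  102.] [-2. -2. -4.]
0.6 [ 467. -281.   98.] [-2. -1. -5.]
0.65 [ 465. -282.   93.] [-1. -1. -5.]
0.7 [ 464. -283.   88.] [-1. -1. -5.]
0.75 [ 463. -284.   84.] [-1. -1. -5.]
0.8 [ 462. -285.   79.] [-1. -1. -5.]
0.85 [ 461. -286.   74.] [-1. -1. -5.]
0.9 [ 461. -286.   69.] [-1. -1. -5.]
0.95 [ 460. -287.   64.] [-0. -0. -5.]
```

Call:
{"op": "play_rows", "data": {
  "rows": [
    [[0,0,25],[0,0,0],0],
    [[0,0,25],[0,0,0],0],
    [[52,-19,0],[0,0,-6.2],0],
    [[50,-23,0],[0,0,-6.2],0],
    [[48,-27,0],[0,0,-6.2],0],
    [[45,-32,0],[0,0,-6.2],0],
    [[42,-35,0],[0,0,-6.2],0],
    [[38,-38,0],[0,0,-6.2],0],
    [[34,-42,0],[0,0,-6.2],0],
    [[30,-44,0],[0,0,-6.2],0],
    [[26,-47,0],[0,0,-6.2],0],
    [[22,-48,0],[0,0,-6.2],0]
  ],
  "force": 30
}}

```text
clock: 1.6
position: [0.5378, 0.25, 0.2809]
ee_rot: [0.993, 0.121, -0.0, 0.0]
ft_force: [0.5, 0.6, -0.7]
grip_width: 0.0
```

Call:
{"op": "play_rows", "data": {
  "rows": [
    [[17,-50,0],[0,0,-6.2],0],
    [[13,-51,0],[0,0,-6.2],0],
    [[8,-51,0],[0,0,-6.2],0],
    [[4,-52,0],[0,0,-6.2],0],
    [[-2,-52,0],[0,0,-6.2],0],
    [[-5,-51,0],[0,0,-6.2],0],
    [[-11,-50,0],[0,0,-6.2],0],
    [[-14,-49,0],[0,0,-6.2],0],
    [[-19,-46,0],[0,0,-6.2],0],
    [[-23,-45,0],[0,0,-6.2],0],
    [[0,0,0],[0,0,0],0],
    [[0,0,0],[0,0,0],0]
  ]
}}

```text
clock: 3.1
position: [0.5055, -0.2447, 0.2811]
ee_rot: [0.914, -0.406, -0.0, -0.0]
ft_force: [1.2, 0.4, 0.9]
grip_width: -0.002
```

```bash
python3 - <<'E'
from workcell import readout,camera
import cv2
from scipy.spatial.transform import Rotation as R
o=readout.get_obs();print(o["clock"],o["position"],R.from_quat(o["ee_rot"]).as_matrix(),o["ft_force"],o["grip_width"],o["joint_pos"])
cv2.imwrite("pics/w2.png",camera("wrist"));cv2.imwrite("pics/s2.png",camera("scene"))
E
```

```text
3.1 [ 0.50545768 -0.24466033  0.28108048] [[ 6.71003970e-01 -7.41453735e-01 -1.75793118e-04]
 [-7.41453588e-01 -6.71003959e-01  5.13894523e-04]
 [-4.98986891e-04 -2.14482827e-04 -9.99999853e-01]] [1.18989625 0.4242342  0.93044478] -0.0020893400152901176 [-0.30335901  0.19636845  0.78412701  1.59064904 -0.14036141  1.4129542
 -0.34190835]
```

View pics/w2.png

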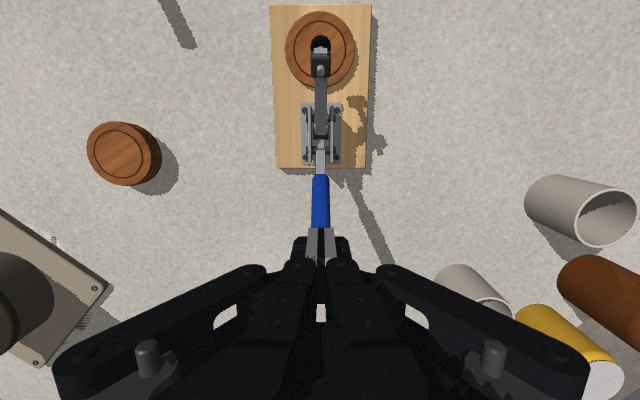

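View pics/s2.png

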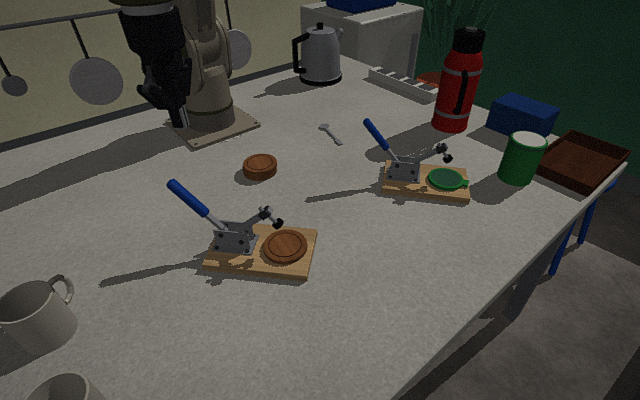

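The wrist view shows the blue handle centred at column 320 and in line with the fingers, as planned. I'll descend on the pivot side of the handle and make first contact.

Call:
{"op": "play_rows", "data": {
  "rows": [
    [[0,0,-40],[0,0,0],0],
    [[0,0,-40],[0,0,0],0],
    [[0,0,-30],[0,0,0],0],
    [[0,0,-20],[0,0,0],0],
    [[0,0,0],[0,0,0],0],
    [[-4,-4,-4],[0,0,0],0],
    [[-5,-4,-5],[0,0,0],0],
    [[-3,-3,-3],[0,0,0],0],
    [[-3,-3,-3],[0,0,0],0],
    [[-3,-2,-3],[0,0,0],0]
  ]
}}

```text
clock: 4.45
position: [0.4872, -0.2616, 0.1333]
ee_rot: [0.914, -0.406, 0.0, -0.0]
ft_force: [0.7, 0.4, 0.3]
grip_width: 0.003
```

```bash
python3 - <<'E'
from workcell import camera
import cv2
cv2.imwrite("pics/s3.png",cv2.resize(camera("scene")[80:290,100:330],None,fx=2.8,fy=2.8,interpolation=cv2.INTER_CUBIC))
E
```

```text
(no output)
```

View pics/s3.png

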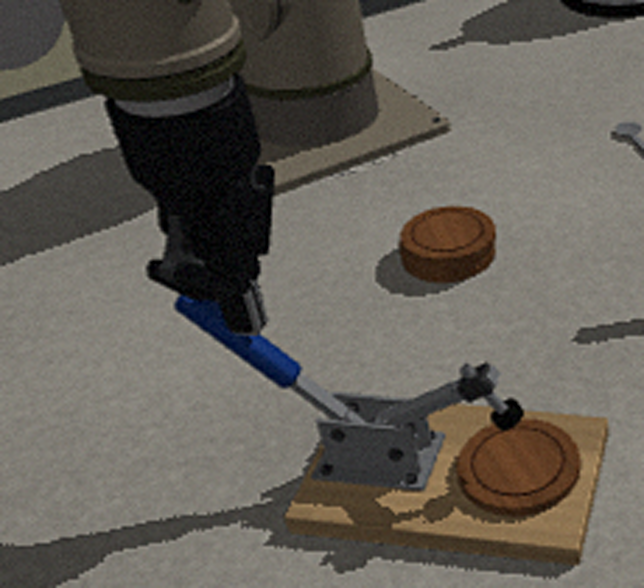

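The fingertip sits on the blue grip at about (245,325) in the crop. The handle has started to lower, and the coaster looks unmoved. I'll continue along the arc.

Call:
{"op": "play_rows", "data": {
  "rows": [
    [[-3,-3,-3],[0,0,0],0],
    [[-2,-2,-3],[0,0,0],0],
    [[-3,-3,-4],[0,0,0],0],
    [[-2,-2,-4],[0,0,0],0],
    [[-3,-2,-4],[0,0,0],0],
    [[-2,-2,-4],[0,0,0],0],
    [[-2,-2,-4],[0,0,0],0],
    [[-2,-1,-5],[0,0,0],0],
    [[-1,-2,-4],[0,0,0],0]
  ]
}}

```text
clock: 5.62
position: [0.467, -0.2803, 0.098]
ee_rot: [0.914, -0.406, -0.0, -0.0]
ft_force: [-0.0, 1.2, 1.2]
grip_width: 0.001
```

```bash
python3 - <<'E'
from workcell import camera
import cv2
cv2.imwrite("pics/s4.png",cv2.resize(camera("scene")[80:290,100:330],None,fx=2.8,fy=2.8,interpolation=cv2.INTER_CUBIC))
E
```

```text
(no output)
```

View pics/s4.png

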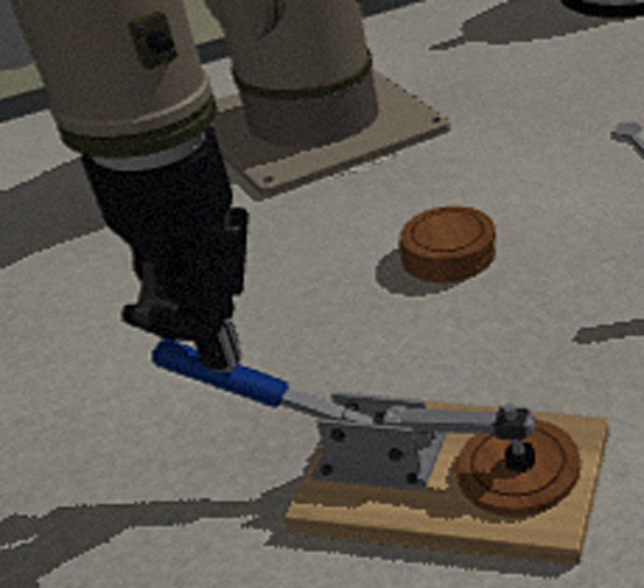

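The handle is about two thirds of the way down, with the pad over the centre of the coaster. I'll finish the arc in gentle steps.

Call:
{"op": "play_rows", "data": {
  "rows": [
    [[-1,-1,-5],[0,0,0],0],
    [[-1,-1,-5],[0,0,0],0],
    [[-1,-1,-4],[0,0,0],0],
    [[-1,-1,-5],[0,0,0],0],
    [[-1,-1,-5],[0,0,0],0],
    [[0,0,-5],[0,0,0],0],
    [[0,0,-2],[0,0,0],0],
    [[0,0,0],[0,0,0],0]
  ]
}}

```text
clock: 6.68
position: [0.4622, -0.2851, 0.0671]
ee_rot: [0.914, -0.406, -0.0, 0.0]
ft_force: [-0.6, -0.4, -0.2]
grip_width: -0.003
```

```bash
python3 - <<'E'
from workcell import camera
import cv2
cv2.imwrite("pics/s5.png",cv2.resize(camera("scene")[80:290,100:330],None,fx=2.8,fy=2.8,interpolation=cv2.INTER_CUBIC))
E
```

```text
(no output)
```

View pics/s5.png

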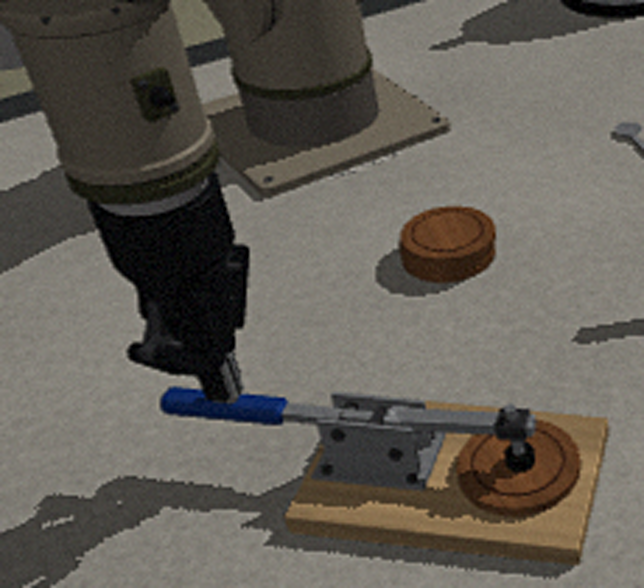

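The handle looks almost level and the contact force has dropped to zero, which fits it having snapped over. I'll press a few more mm to confirm it's at the stop.

Call:
{"op": "play_rows", "data": {
  "rows": [
    [[0,0,-2],[0,0,0],0],
    [[0,0,-1],[0,0,0],0],
    [[0,0,-1],[0,0,0],0],
    [[0,0,0],[0,0,0],0]
  ]
}}

```text
clock: 7.22
position: [0.4624, -0.2854, 0.0641]
ee_rot: [0.914, -0.406, 0.0, -0.0]
ft_force: [-3.2, 2.7, 10.0]
grip_width: -0.001
```

Pressing at z=0.064 meets 10 N, so the handle is level and against the stop. Now I'll retreat straight up and check.

Call:
{"op": "play_rows", "data": {
  "rows": [
    [[0,0,5],[0,0,0],0],
    [[0,0,20],[0,0,0],0],
    [[0,0,40],[0,0,0],0],
    [[0,0,50],[0,0,0],0],
    [[-15,0,40],[0,0,0],0],
    [[0,0,20],[0,0,0],0],
    [[0,0,0],[0,0,0],0],
    [[0,0,0],[0,0,0],0]
  ]
}}

```text
clock: 8.22
position: [0.447, -0.285, 0.2374]
ee_rot: [0.914, -0.406, -0.001, 0.0]
ft_force: [0.6, 0.7, -0.8]
grip_width: 0.002
```

```bash
python3 - <<'E'
from workcell import camera,readout
import cv2,numpy as np
s=camera("scene");t=camera("top");cv2.imwrite("pics/sF.png",s);cv2.imwrite("pics/tF.png",t)
a=cv2.resize(s[80:290,130:330],None,fx=2,fy=2,interpolation=3);b=cv2.resize(s[100:210,350:490],None,fx=2.7,fy=2.7,interpolation=3)
im=np.zeros((420,800,3),np.uint8);im[:a.shape[0],:400]=a;im[:b.shape[0],410:410+b.shape[1]]=b
cv2.imwrite("pics/both.png",im);print(readout.get_obs()["ft_force"])
# board/coaster shift between start and now in scene (pad-free right part)
A=cv2.imread("pics/scene1.png",0).astype(np.float32)[222:285,280:325];B=cv2.cvtColor(s,6).astype(np.float32)[222:285,280:325]
print(cv2.phaseCorrelate(A,B))
E
```

```text
[ 0.33548298 -0.49978193 -0.78635965]
((0.3619216842574069, -0.01677534765208577), 0.6001832387513585)
```

View pics/both.png

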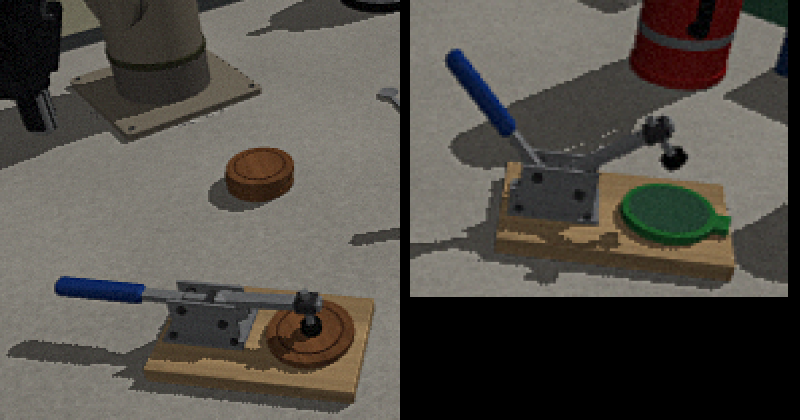

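View pics/tF.png

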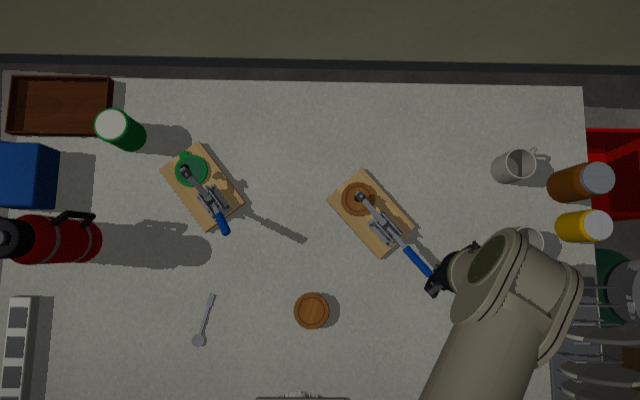

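The coaster clamp's handle is level with the pad on the coaster and the arm clear of it. The spare clamp is still open, and the board and coaster are where they started to within a pixel. I'm handing in.

```bash
python3 -c "
from workcell import manip;print(manip.hand_in())"
```

```text
the job is handed in; nothing more can be done
None
```

The coaster's clamp is locked down and the job is handed in, at about 8.4 s of the 32 s allowed. I pushed the blue handle along its arc with closed fingertips, past the over-centre point to the stop, then moved the arm up clear.

- **Locked:** the contact force fell to zero as the spring took over. A light press at a height of 64 mm, where the upper face of a level grip should be, then met 10 N. With the arm clear, the handle stayed level.
- **Coaster:** the rubber pad is on it, and image comparison shows a shift of about 0.4 px, under 1 mm. The moved clamp and its shadow may account for some of that, and by eye I see no movement.
- **Other clamp:** the one over the green lid is still open and was not touched.

No check failed. `hand_in` reports no verdict.

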